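# Hoist desk start-up: press three latching buttons in order

## Task

Switch the hoist desk on for the shift: press in the blue button (control power), then the yellow one (warning signal), then the green one (hoist enable), each gently and all the way down, where it stays by itself. Do not press the white button or the red emergency stop, and leave the levers and everything lying on the desk where they are: nothing is to be picked up or moved.

Things in the scene. Friction and masses are not known exactly. Their poses are not given: they have to be found in the camera images.
- blue_button_top (a point): centre of the top face of the blue push button: a round upright cap 32 mm across on a flat steel ring, 52 mm across and 4 mm high fixed to the desk, with a black collar 40 mm across reaching 16 mm above the desk. The flat top stands 30 mm above the desk when out and 20 mm when fully in; the point moves with the cap, z is up.
- blue_button (a joint): how far the blue button is pressed down, m: 0 out (as at the start), 0.010 fully in against a firm stop. It goes straight down against a steady friction of about 3.5 N, counts as in from 0.006, has no return spring and stays where it is left. Its cap is backed with springy rubber (about 3 N per mm, up to 4 mm), so it gives about 1 mm before the button moves and a little more at the stop, and comes back when let go.
- yellow_button_top (a point): centre of the top face of the yellow push button: a round upright cap 32 mm across on a flat steel ring, 52 mm across and 4 mm high fixed to the desk, with a black collar 40 mm across reaching 16 mm above the desk. The flat top stands 30 mm above the desk when out and 20 mm when fully in; the point moves with the cap, z is up.
- yellow_button (a joint): how far the yellow button is pressed down, m: 0 out (as at the start), 0.010 fully in against a firm stop. It goes straight down against a steady friction of about 3.5 N, counts as in from 0.006, has no return spring and stays where it is left. Its cap is backed with springy rubber (about 3 N per mm, up to 4 mm), so it gives about 1 mm before the button moves and a little more at the stop, and comes back when let go.
- green_button_top (a point): centre of the top face of the green push button: a round upright cap 32 mm across on a flat steel ring, 52 mm across and 4 mm high fixed to the desk, with a black collar 40 mm across reaching 16 mm above the desk. The flat top stands 30 mm above the desk when out and 20 mm when fully in; the point moves with the cap, z is up.
- green_button (a joint): how far the green button is pressed down, m: 0 out (as at the start), 0.010 fully in against a firm stop. It goes straight down against a steady friction of about 3.5 N, counts as in from 0.006, has no return spring and stays where it is left. Its cap is backed with springy rubber (about 3 N per mm, up to 4 mm), so it gives about 1 mm before the button moves and a little more at the stop, and comes back when let go.
- white_button_top (a point): centre of the top face of the white push button: a round upright cap 32 mm across on a flat steel ring, 52 mm across and 4 mm high fixed to the desk, with a black collar 40 mm across reaching 16 mm above the desk. The flat top stands 30 mm above the desk when out and 20 mm when fully in; the point moves with the cap, z is up.
- white_button (a joint): how far the white button is pressed down, m: 0 out (as at the start), 0.010 fully in against a firm stop. It goes straight down against a steady friction of about 3.5 N, counts as in from 0.006, has no return spring and stays where it is left. Its cap is backed with springy rubber (about 3 N per mm, up to 4 mm), so it gives about 1 mm before the button moves and a little more at the stop, and comes back when let go.
- stop_button_top (a point): centre of the top face of the red mushroom-headed emergency stop push button: a round upright cap 40 mm across on a flat yellow ring, 60 mm across and 4 mm high fixed to the desk, with a black collar 48 mm across reaching 16 mm above the desk. The flat top stands 30 mm above the desk when out and 20 mm when fully in; the point moves with the cap, z is up.
- stop_button (a joint): how far the red mushroom-headed emergency stop button is pressed down, m: 0 out (as at the start), 0.010 fully in against a firm stop. It goes straight down against a steady friction of about 3.5 N, counts as in from 0.006, has no return spring and stays where it is left. Its cap is backed with springy rubber (about 3 N per mm, up to 4 mm), so it gives about 1 mm before the button moves and a little more at the stop, and comes back when let go.
- lever_a_knob (a point): centre of the black ball (36 mm) on top of the nearer (to the buttons) of two brass hoist levers at the robot's left; each stands about 140 mm high on a brass plate 260 x 55 mm. It swings fore and aft if pushed; the further one is locked. Leave both alone.
- padlock: brass padlock lying flat, about 56 x 36 mm, 18 mm high; loose, leave it alone. Origin: on its underside, near its middle.
- torch: black and yellow torch lying down, 115 mm long, 28 mm high; loose, leave it alone. Origin: on its underside, near its middle.
- marker: white marker pen with red cap lying down, 127 mm long, 16 mm high; loose, leave it alone. Origin: on its underside, near its middle.
- tape_roll: roll of green tape lying flat, 96 mm across, 24 mm high; loose, leave it alone. Origin: on its underside, near its middle.
- mug: white mug, 76 mm across, 85 mm high, with a handle; loose, leave it alone. Origin: on its underside, near its middle.
- radio: black hand-held radio lying flat, 55 x 105 mm, 32 mm high, stub aerial on one end; loose, leave it alone. Origin: on its underside, near its middle.
Not all that is in view belongs to the job. Leave any pink or turquoise look-alike of the part that bears yellow_button_top alone. What is shaped like the part that bears stop_button_top but turquoise is not meant.

How it is judged:
On the way, in this order (a step that is already met when the one before it is completed fails the run):
1. the blue button has been pressed in (6 mm or more of its 10 mm) (value of joint blue_button above 0.006 m), for 0.1 s.
2. the yellow button has been pressed in (6 mm or more of its 10 mm) (value of joint yellow_button above 0.006 m), for 0.1 s.
3. the green button has been pressed in (6 mm or more of its 10 mm) (value of joint green_button above 0.006 m), for 0.1 s.
At the end, for the whole second after the job is handed in: The blue, yellow and green buttons are each at least 6 mm in (of 10 mm), the white button and the emergency stop less than 3 mm, and the lever's knob and the loose things are within 15 mm of where they started (value of joint each of blue_button, yellow_button, green_button above 0.006 m and value of joint each of white_button, stop_button below 0.003 m and distance of each of lever_a_knob, padlock, torch, marker, tape_roll, mug, radio from where it was at the start of the episode below 0.015 m); the robot touches nothing.
It fails at once if the yellow button goes in before the blue one is in (value of joint yellow_button above 0.004 m and value of joint blue_button below 0.006 m).
It fails at once if the green button goes in before the yellow one is in (value of joint green_button above 0.004 m and value of joint yellow_button below 0.006 m).
It fails at once if the white button or the red emergency stop is pressed (more than 3 mm) (value of joint any of white_button, stop_button above 0.003 m).
It fails at once if a button is pushed roughly: more than 20 N (contact force between anything else and blue_button above 20 N or contact force between anything else and yellow_button above 20 N or contact force between anything else and green_button above 20 N or contact force between anything else and white_button above 20 N or contact force between anything else and stop_button above 20 N).
It fails at once if a hoist lever's knob or a loose thing on the desk is shifted, lifted or carried (by more than 15 mm) (not (distance of each of lever_a_knob, padlock, torch, marker, tape_roll, mug, radio from where it was at the start of the episode below 0.015 m)).
It also fails if it takes over 45 s, if anything falls off the work surface, if the arm or the gripper's body presses on something with over 40 N, if the wrist force passes 120 N, or if a joint passes its speed limit or range.

## Robot

A 7-joint arm with a two-finger parallel gripper is mounted at the origin on the work surface. World frame = base frame: x ahead of the robot, y to its left, z up, the work surface at z = 0. Lengths are in m, angles in rad, forces in N, time in s.
With the tool pointing down it reaches from about 0.35 to 0.775 m from the base axis. Payload 3.1 kg.
Tool frame: the origin (TCP) lies midway between the tips of the shut fingers; the grasp point (between the pads) lies 19 mm behind it; z points along the fingers, y is the line along which they close (so a half turn about z gives the same grasp; the last joint's range is limited). The gripper opens to 85 mm and grips with 20 to 120 N. Pads are 22 mm wide; open, the fingers measure 114 mm over their backs; the gripper's body (76 mm by 85 mm) begins 54 mm behind the grasp point. The pads swing forward as they close: fully open they stand 13 mm farther back than shut.
Start: joints at [1.211, 0.311, 0.014, 1.512, -0.004, 1.319, -0.027], TCP at [0.172, -0.522, 0.231] pointing down, gripper open.
Joint ranges: [-2.7, 2.7], [-0.3, 1.91], [-1.27, 1.3], [0.12, 2.57], [-1.44, 4.58], [0.2, 2.03], [-3.05, 3.05]. Speed limits (rad/s): [2.79, 2.79, 3.14, 3.14, 3.14, 3.14, 3.14].

## Interface

Orientations are given as a unit quaternion [w, x, y, z].
In Python, from cell import r, jaws, imaging gives the robot as it stands. Calls block until the motion is done:
- r.reach(position, orientation): joint-space move of the TCP to a pose.
- r.move_linear(position, ori=None, velocity=0.15, f_stop=None): straight line of the TCP; ori=None keeps the orientation; velocity is the mean speed in m/s. With f_stop (N) it stops when the force on the tool has changed by that much, and returns True; else False.
- r.goto_joints(angles): joint-space move.
- jaws.set_gripper(opening, force=None): finger opening in m; force is the grip in N (None keeps the last); returns when the fingers have stopped.
- r.dwell(seconds).
- r.ik(position, orientation): joint angles nearest the present ones, or None.
- imaging.camera(name): name is "scene" or "side" or "wrist"; returns the picture (384x512x3 uint8, blue, green, red); there is no depth.
- imaging.camera_info(name): a dict with "mtx" (3x3 intrinsics, pixels), "camera_from_world" (4x4, takes a point from world to camera coordinates). Camera axes: x right, y up, looking along -z (the intrinsics and any distortion apply to the point x, -y, -z); pixel columns grow to the right and rows downward; lengths in m; the calibration is good to about 2 mm. The wrist camera is an equidistant fisheye: a pixel r from the principal point sees the ray r / f radians off the axis. A picture is of the moment at which its call begins: read the wrist's pose just before it. camera_info takes no time and is no camera call; for the wrist camera it gives the pose at the moment of the call.
A pose or a line that the arm cannot do raises r.IKError and nothing moves.
- r.job_done(): hands the job in; it is judged then, once.
Readings, each from a call of its own:
- r.read_t(): time.
- r.read_joint_positions(): joint angles.
- r.read_joint_velocities(): joint speeds.
- r.read_tau(): joint torques, N m.
- r.read_tcp_pos(): TCP position.
- r.read_tcp_rot(): TCP orientation.
- r.read_ft_force(): force on the tool from outside, world axes, zero at the start.
- r.read_ft_torque(): the same for the moment, N m.
- r.read_gripper_width(): finger opening in m.
- r.read_grasp_force(): force on a finger pad.
Only numpy, scipy, OpenCV 4.12 (cv2) and the standard library are available. Lean on these libraries where they do the work, as an engineer would, in place of code of your own. Each camera call takes 0.05 s, during which the arm holds its last target. There are 200 camera calls.

## Working session

There is one attempt and no reset: what is moved stays moved. The work goes in short steps, each a Python script; the robot and the scene stay as the last script left them, time stands still between calls to the robot, and variables do not carry over. Pictures are saved under pics/ and viewed, at most 10 in all, crops included, and the job is handed in when it is done.

```bash
mkdir -p pics; python3 - <<'E'
from cell import r,jaws,imaging
import cv2
for n in ("scene","side"):
    cv2.imwrite(f"pics/{n}0.png",cv2.resize(imaging.camera(n),(800,600),interpolation=cv2.INTER_CUBIC))
    i=imaging.camera_info(n);print(n,i)
print(r.read_tcp_pos(),r.read_tcp_rot(),r.read_t())
E
```

```text
scene {'mtx': array([[420.56563637,   0.        , 257.25682972],
       [  0.        , 420.56563637, 187.20684573],
       [  0.        ,   0.        ,   1.        ]]), 'camera_from_world': array([[-0.63500533,  0.77227294, -0.01904572,  0.33335527],
       [-0.48006937, -0.37518379,  0.79295052,  0.23584906],
       [ 0.60522858,  0.51267107,  0.60898829, -1.46718841],
       [ 0.        ,  0.        ,  0.        ,  1.        ]])}
side {'mtx': array([[415.26889601,   0.        , 249.94586076],
       [  0.        , 415.26889601, 195.46569967],
       [  0.        ,   0.        ,   1.        ]]), 'camera_from_world': array([[-0.93995202, -0.34080882,  0.01842685,  0.54535395],
       [ 0.19577796, -0.49415855,  0.84704092, -0.16818144],
       [-0.27957323,  0.79978539,  0.53120818, -0.91716289],
       [ 0.        ,  0.        ,  0.        ,  1.        ]])}
[ 0.17167058 -0.52184002  0.2303307 ] [-1.03314204e-03  9.87398008e-01  1.58253153e-01 -2.13198037e-04] 0.1
```

View pics/scene0.png

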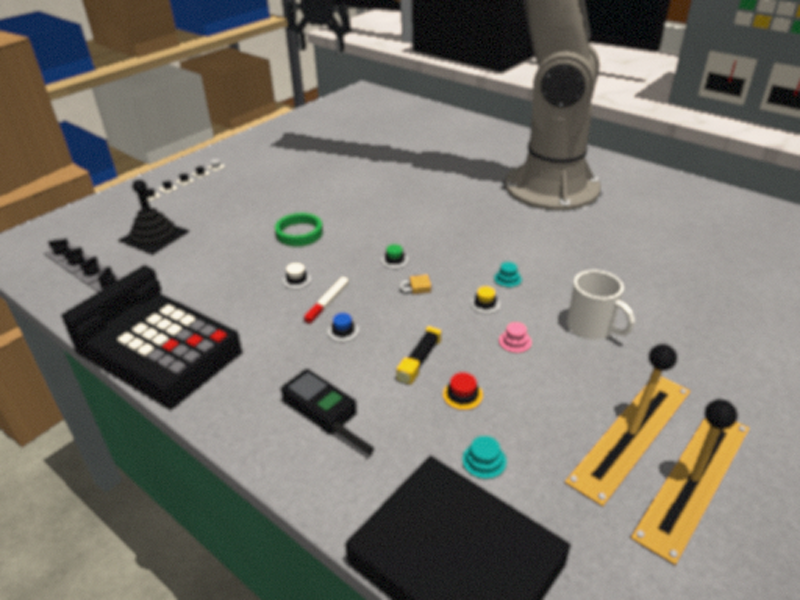

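View pics/side0.png

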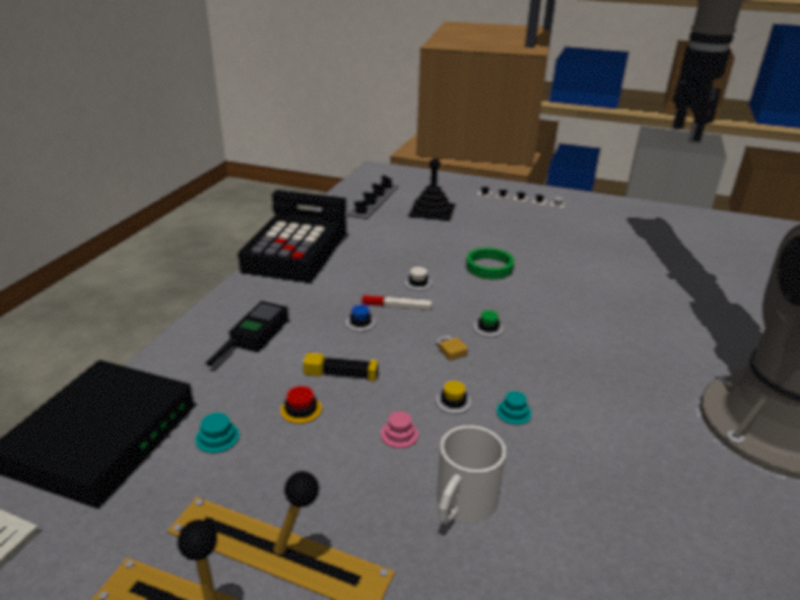

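Scene picture: the candidates for each colour are:
- **Blue:** cap at (343,320).
- **Yellow:** true yellow cap with black collar and steel ring at (486,293). The turquoise (508,270) and pink (516,332) ones are look-alikes and the wrong colour.
- **Green:** cap at (395,250), distinct from the tape roll at (299,228).
- **Not to be pressed:** white at (295,270) and red stop at (463,383).

In the side picture, blue is at (361,313), yellow at (454,388) and green at (489,316). I'll confirm these in one enlarged montage.

```bash
cat > h.py <<'E'
import numpy as np
def ray(info,uv):
    T=info["camera_from_world"];R=T[:3,:3];c=-R.T@T[:3,3]
    p=np.linalg.solve(info["mtx"],[uv[0],uv[1],1]);d=R.T@np.array([p[0],-p[1],-p[2]])
    return c,d
def at_z(info,uv,z):
    c,d=ray(info,uv);return c+d*(z-c[2])/d[2]
E
python3 - <<'E'
from cell import imaging
from h import *
import cv2
P={"scene":[(343,320),(486,293),(395,250)],"side":[(361,313),(454,388),(489,316)]}
rows=[]
for n in P:
    im=imaging.camera(n);info=imaging.camera_info(n);row=[]
    for X,Y in P[n]:
        u,v=(X+.5)/1.5625-.5,(Y+.5)/1.5625-.5
        x0,y0=int(round(u))-16,int(round(v))-16
        print(n,(x0,y0),at_z(info,(u,v),.03).round(4))
        row.append(cv2.resize(im[y0:y0+33,x0:x0+33],(264,264),interpolation=cv2.INTER_CUBIC))
    rows.append(np.hstack(row))
cv2.imwrite("pics/m1.png",np.vstack(rows))
E
```

```text
scene (203, 189) [ 0.6495 -0.0214  0.03  ]
scene (295, 171) [0.4471 0.1209 0.03  ]
scene (237, 144) [ 0.4414 -0.0855  0.03  ]
side (215, 184) [ 0.6381 -0.0113  0.03  ]
side (274, 232) [0.4402 0.1231 0.03  ]
side (297, 186) [ 0.4352 -0.0815  0.03  ]
```

View pics/m1.png

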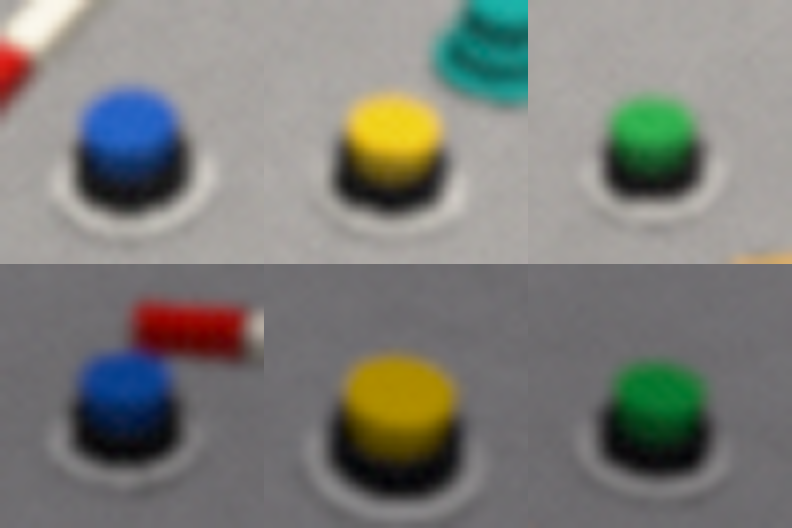

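The montage confirms the caps: blue, yellow and green, each with a black collar on a steel ring. Top-face centres by tile are scene (129,121), (130,123), (124,123) and side (126,114), (136,126), (132,123). Now I'll triangulate, shut the gripper and hover over blue for a close look.

```bash
python3 - <<'E'
from cell import r,jaws,imaging
from h import *
import cv2,json
S=[((203,189),(129,121)),((295,171),(130,123)),((237,144),(124,123))]
D=[((215,184),(126,114)),((274,232),(136,126)),((297,186),(132,123))]
res=[]
for s,d in zip(S,D):
    q=[]
    for n,((x0,y0),(X,Y)) in (("scene",s),("side",d)):
        q.append(at_z(imaging.camera_info(n),(x0+(X+.5)/8-.5,y0+(Y+.5)/8-.5),.03))
    print(np.round(q,4).tolist()); res.append(np.mean(q,0).tolist())
json.dump(res,open("p.json","w"))
jaws.set_gripper(0)
b=res[0]
r.reach([b[0],b[1],.15],[0,1,0,0])
i=imaging.camera_info("wrist");np.save("w.npy",i["camera_from_world"])
print(i["mtx"],i["camera_from_world"].round(4),r.read_tcp_pos(),r.read_t(),r.read_gripper_width(),r.read_ft_force())
T=i["camera_from_world"]
im=imaging.camera("wrist");cv2.imwrite("pics/w1.png",cv2.resize(im,(800,600)))
def proj(p):
    c=T[:3,:3]@p+T[:3,3];v=np.array([c[0],-c[1],-c[2]]);h=np.hypot(v[0],v[1]);k=np.arctan2(h,v[2])/h
    return i["mtx"][:2,2]+i["mtx"][0,0]*k*v[:2]
for p in res: print("pred px800",((proj(np.array(p))+.5)*1.5625-.5).round(1))
E
```

```text
[[0.6479, -0.0252, 0.03], [0.6437, -0.0213, 0.03]]
[[0.442, 0.1174, 0.03], [0.4406, 0.1202, 0.03]]
[[0.4388, -0.0897, 0.03], [0.4357, -0.0872, 0.03]]
[[297.31863964   0.         256.48388686]
 [  0.         297.31863964 192.73286413]
 [  0.           0.           1.        ]] [[-2.000e-03 -1.000e+00  1.300e-03 -2.440e-02]
 [ 9.473e-01 -2.300e-03 -3.204e-01 -5.965e-01]
 [ 3.204e-01  6.000e-04  9.473e-01 -5.107e-01]
 [ 0.000e+00  0.000e+00  0.000e+00  1.000e+00]] [ 0.64584487 -0.02517311  0.15008373] 3.425 -1.7561159800709723e-05 [-0.42574338  0.08988105  0.08355559]
pred px800 [397.1 291.7]
pred px800 [229.5 525.6]
pred px800 [478.6 536.4]
```

View pics/w1.png

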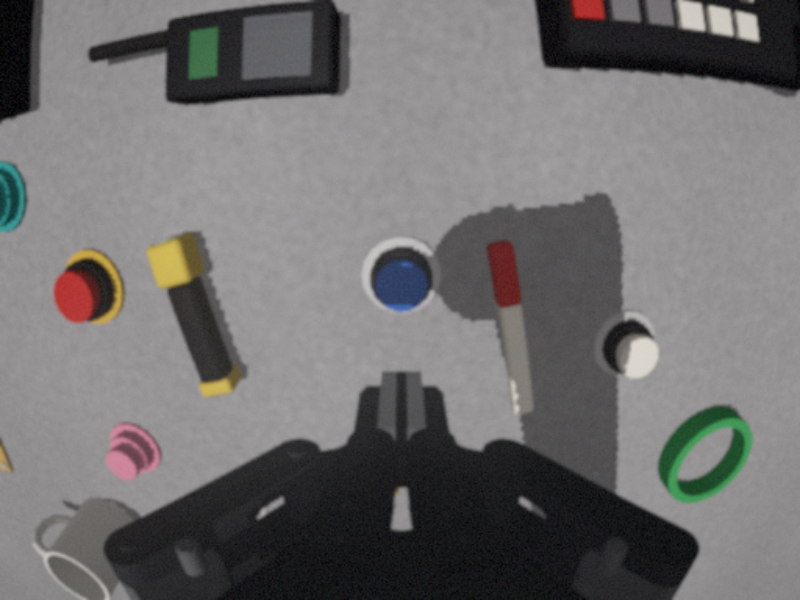

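The wrist view shows the blue cap at (402,286) against a predicted (397,292), which is about 3 mm off. That agrees with the scene camera's estimate, so I'll use that and press blue.

```bash
cat >> h.py <<'E'
def press(r,x,y):
    r.move_linear([x,y,.045],velocity=.08)
    hit=r.move_linear([x,y,.0172],velocity=.008,f_stop=8)
    print("stop",hit,r.read_tcp_pos().round(4),r.read_ft_force().round(2),r.read_t())
    r.move_linear([x,y,.15],velocity=.08)
E
python3 - <<'E'
from cell import r,imaging
from h import *
import cv2
press(r,.648,-.0253)
r.reach([.4415,.118,.15],[0,1,0,0])
T=imaging.camera_info("wrist")["camera_from_world"];print(r.read_tcp_pos(),r.read_t())
im=np.hstack([cv2.resize(imaging.camera(n),(400,300)) for n in("wrist","scene")])
cv2.imwrite("pics/w2.png",im)
E
```

```text
stop False [ 0.6481 -0.0253  0.0179] [-1.88  0.58  5.54] 8.5667
[0.4432268  0.11716178 0.15043197] 11.3667
```

View pics/w2.png

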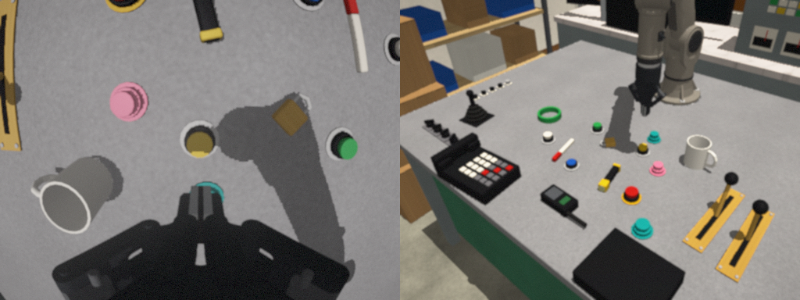

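Blue is down: the cap sits low in its collar, and the tip stopped at 17.9 mm with 5.5 N. Yellow is at (200,144) in the wrist half, centred the same way blue was. Next I'll press yellow, then green.

```bash
python3 - <<'E'
from cell import r,imaging
from h import *
import cv2
press(r,.442,.118)
r.reach([.438,-.0892,.15],[0,1,0,0])
press(r,.438,-.0892)
r.reach([.30,-.40,.25],[0,1,0,0])
print(r.read_t(),r.read_ft_force())
im=np.hstack([cv2.resize(imaging.camera(n)[y:y+150,x:x+200],(400,300),interpolation=cv2.INTER_CUBIC) for n,x,y in(("scene",170,120),("side",180,150))])
cv2.imwrite("pics/e.png",im)
E
```

```text
stop False [0.4421 0.118  0.0176] [-1.61 -1.49  7.07] 16.5583
stop False [ 0.4381 -0.0892  0.0176] [-2.19  1.1   7.35] 24.3
27.4417 [0.37193197 0.43529639 0.34586293]
```

View pics/e.png

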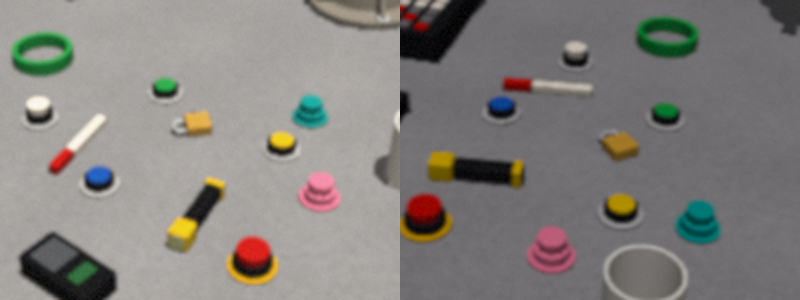

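The blue (98,180), yellow (282,142) and green (165,88) caps are all down in their collars. White (38,105) and red (253,252) are still up, and nothing else has moved.

```bash
python3 -c "
from cell import r
print(r.job_done())"
```

```text
the job is handed in; nothing more can be done
None
```

I pressed the blue, yellow and green buttons fully in, in that order and with at most about 7.5 N; the last pictures show white and the emergency stop still out and nothing else moved, and the job is handed in (no verdict was returned).

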